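# Lay washed heat sinks in the pocket tray, all the same way round

### The job

Take the two finned heat sinks off the sloping drip rack and lay them in the two empty pockets of the grey tray, flat base down on the pocket floor, with the bare mounting flange pointing the same way as on the heat sink already in the tray. Set them down rather than dropping them, and leave everything else where it is, including the flat cover plate on the rack.

Things in the scene. Friction and masses are not known exactly. Their poses are not given: they have to be found in the camera images.
- heatsink_1: Aluminium heat sink 66 (x) x 40 (y) x 36 (z) mm, 95 g: base plate 5 mm thick, six fins 31 mm tall running along x from x = -33 to +17 mm, outer fins flush with the base's long edges (flat sides 40 mm apart). Last 16 mm, to x = +33, is the bare flange. Origin: centre of the flat underside; z along the fins. At the start on the rack, underside on the back wires, flange at the upper end
- heatsink_2: A second heat sink, same shape, size and axes as heatsink_1 (x towards the flange, z out of the base along the fins, origin at the centre of the flat underside). At the start also on the rack with its underside on the back wires and fins outward, but the other way up: flange at the lower end
- heatsink_in_tray: A third heat sink, same shape, size and axes, already lying flat in pocket_0 at one end of the tray with its flange towards the tray's +x side: the pattern for the other two. It stays there
- heatsink_1_flange (a point): middle of heatsink_1's flange (bare end of the base with two screw holes), on the upper face: 25 mm from the origin towards +x and 5 mm above the underside
- heatsink_2_flange (a point): the same point on heatsink_2's flange
- drip_rack: Steel wire rack, fixed, in a pan 150 x 300 x 12 mm. Its open front faces away from the robot. Origin: underside centre; x from back to front, y along it. Wire back slopes 45 degrees, rising to -x, top 78 mm above the bench; a ledge square to it reaches 42 mm out and carries the parts. Heat sinks and cover plate stand 90 mm apart along y in any order, origins at x = -33, z = 45 mm of the rack
- tray: Grey plastic pocket tray, fixed, 104 (x) x 294 (y) x 10 mm; tray and rack stand one left, one right, either way. Origin: underside centre; y along the row of three pockets, x across it, z up. Pockets are recesses 74 (x) x 48 (y) mm, 5 mm deep, floor 5 mm above the bench, 92 mm apart along y, pocket_0 at the +y end. Nothing stands above it
- pocket_0 (a point): middle of the floor of the pocket at the tray's +y end, filled already; axes as the tray's
- pocket_1 (a point): middle of the floor of the centre pocket, empty at the start; axes as the tray's
- pocket_2 (a point): middle of the floor of the pocket at the tray's -y end, empty at the start; axes as the tray's
- cover_plate: Plain flat aluminium plate 66 x 56 x 4 mm with no fins, leaning on the drip rack beside the heat sinks; it stays there. Origin: centre of its underside (against the wires)
- phone: Black smartphone 147 x 71 x 8 mm lying beyond the tray and rack; origin under its centre. Bystander
- screwdriver: Small screwdriver, 150 mm, blue handle, lying between rack and tray; origin under its middle. Bystander
- spudger: Black plastic spudger (pry stick), 145 x 10 x 6 mm, lying nearer the robot; origin under its middle. Bystander
- ipa_bottle: Clear bottle with white cap, 56 mm across, 130 mm tall, standing at the left; origin under its centre. Bystander
- solder_reel: Reel of solder, 52 mm across, 40 mm tall, standing beyond the rack and tray; origin under its centre. Bystander
- tweezers: Dark steel tweezers, 120 mm, lying nearer the robot; origin under the middle. Bystander
- calipers: Digital calipers, 200 mm, lying at the right; origin under the beam's middle. Bystander
Not all that is in view belongs to the job. Leave any pink look-alike of the heatsink_1 alone. Leave any orange look-alike of the heatsink_2 alone.

How it is judged:
By the outcome, as a careful person would: the job done as asked, in the order asked, and still so for the second after the job is handed in, with the robot touching nothing.
It also fails if it takes over 58 s, if anything falls off the work surface, if the arm or the gripper's body presses on something with over 40 N, if the wrist force passes 120 N, or if a joint passes its speed limit or range.

### The arm

A 6-joint arm with a two-finger parallel gripper is mounted at the origin on the work surface. World frame = base frame: x ahead of the robot, y to its left, z up, the work surface at z = 0. Lengths are in m, angles in rad, forces in N, time in s.
With the tool pointing down it reaches from about 0.425 to 1.125 m from the base axis. Payload 14.9 kg.
Tool frame: the origin (TCP) lies at the very end of the fingers, on their centre line; the grasp point (between the pads) lies ctrl.pinch_z behind it (ctrl.pinch_z is the distance from the TCP to the grasp point, in m); z points along the fingers, y is the line along which they close (so a half turn about z gives the same grasp; the last joint's range is limited). The gripper opens to 91 mm and grips with 3 to 60 N. Pads are 32 mm wide; open, the fingers measure 118 mm over their backs; the gripper's body (76 mm by 178 mm) begins 60 mm behind the grasp point.
Start: joints at [1.289, 0.379, 1.734, -0, 1.028, -0.033], TCP at [0.172, 0.678, 0.214] pointing down, gripper open.
Joint ranges: [-2.77, 2.77], [-0.74, 2.19], [0, 2.66], [-1.06, 4.2], [0.31, 2.87], [-3.08, 3.08]. Speed limits (rad/s): [1.89, 1.89, 2.39, 3.14, 3.14, 3.14].

### API

Orientations are given as a 3x3 rotation matrix whose columns are the frame's x, y, z axes.
In Python, from station import ctrl, optics gives the robot as it stands.
- The arm moves only by the tool play_rows, never from a script. Its arguments are lists of equal length, an entry for each row: "delta_pos": the shift along the tool's x, y, z in m, a list of three; "turn": the turn about the tool's z in rad; "gripper": the opening, from 0 (shut) to 1 (fully open). In form: {"delta_pos": [[x, y, z], ...], "turn": [turn, ...], "gripper": [gripper, ...]}. A call has 1 to 8 rows; each row shifts and turns the commanded pose from where the row before left it, along the tool's axes as they then stand; what a row does not reach is not made up. A row lasts 1/12 s, in which the tool goes at most 41.7 mm and 7.16 degrees, less where a joint would pass 70% of its speed; a pose out of reach is approached as far as the arm can. A call is refused whole if a number of a shift passes 0.0417 or a number of a turn 0.125, either way. A call with a gripper value outside its range is refused whole. The fingers move at their own pace and stop on an object; "squeeze" is the grip in N (left out, the last holds). Time passes only in rows, so rows that do not move let the fingers close. It gives the time, the measured TCP pose, the force, the opening and the grip force at its end, in the units of the state.
- ctrl.read_state(): the state, without advancing time (a new reading comes with each control period).
- optics.camera(name): name is "side" or "top" or "wrist"; returns a dict with "color" (420x560x3 uint8, red, green, blue), "vertical_fov" (degrees; the focal length in pixels is half the picture's height over the tangent of half this angle, whatever the lens; pixels are square), "cx", "cy" (the principal point, pixels), "k1" (the pictures are not rectified: a ray, as slopes to the right and down, at radius r is drawn at 1 + k1 r^2 times it, then the intrinsics apply), "world_to_cam" (4x4, takes a point from world to camera coordinates). Camera axes: x right, y down, z forward; pixel columns grow to the right and rows downward; lengths in m; the calibration is good to about 2 mm. A picture is of the moment at which its call begins. There is no depth.
- ctrl.finish_job(): hands the job in; it is judged then, once.
The state is a dict: "time_s": time; "q": joint angles; "dq": joint speeds; "tau": joint torques, N m; "position": TCP position; "ee_rot": TCP orientation; "wrist_force": force on the tool from outside, world axes, zero at the start; "torque": the same for the moment, N m; "grip_width": opening from 0.0 (shut) to 1.0 (fully open); "grip_force": force on a finger pad.
Only numpy, scipy, OpenCV 4.12 (cv2) and the standard library are available. Lean on these libraries where they do the work, as an engineer would, in place of code of your own. Each camera call takes 0.05 s, during which the arm holds its last target. There are 200 camera calls.

## Working session

There is one attempt and no reset: what is moved stays moved. The work goes in short steps, Python scripts to look and compute and a tool call to move; the robot and the scene stay as the last step left them, time stands still between calls to the robot, and variables do not carry over. Pictures are saved under pics/ and viewed, at most 10 in all, crops included, and the job is handed in when it is done.

Besides the shell and the picture viewer there is one more tool, called after "Request:" as name(argument=value, ...) on one line, values as JSON. play_rows: Moves the arm, as the interface text tells. Its arguments: {"type":"object","properties":{"delta_pos":{"type":"array"},"turn":{"type":"array"},"gripper":{"type":"array"},"squeeze":{"type":"number"}},"required":["delta_pos","turn","gripper"]}

```bash
ls; mkdir -p pics; cat > h.py <<'E'
import numpy as np, cv2
from station import ctrl, optics
def K(c):
    f=210/np.tan(np.radians(c["vertical_fov"])/2); return f
def proj(c,P):
    P=np.atleast_2d(P); M=np.array(c["world_to_cam"]); p=P@M[:3,:3].T+M[:3,3]
    s=p[:,:2]/p[:,2:]; r2=(s**2).sum(1,keepdims=True); s=s*(1+c["k1"]*r2)
    return s*K(c)+[c["cx"],c["cy"]]
def ray(c,uv):
    d=(np.array(uv,float)-[c["cx"],c["cy"]])/K(c); s=d.copy()
    for _ in range(30): s=d/(1+c["k1"]*(s@s))
    M=np.array(c["world_to_cam"]); R=M[:3,:3]; o=-R.T@M[:3,3]
    return o,R.T@np.array([s[0],s[1],1])
def atz(c,uv,z):
    o,d=ray(c,uv); return o+d*(z-o[2])/d[2]
E
python3 - <<'E'
from h import *
import pickle
s=ctrl.read_state(); print(s, ctrl.pinch_z)
C={}
for n in("top","side"):
    c=optics.camera(n); C[n]=c
    cv2.imwrite(f"pics/{n}0.png",cv2.resize(c["color"][...,::-1],(800,600),interpolation=cv2.INTER_CUBIC))
    print(n,c["vertical_fov"],c["cx"],c["cy"],c["k1"],np.round(c["world_to_cam"],4).tolist())
pickle.dump(C,open("c0.pkl","wb"))
E
```

```text
pics
{'time_s': 0.0, 'q': array([ 1.28869816e+00,  3.79420196e-01,  1.73477016e+00,  9.36812574e-06,
        1.02847821e+00, -3.33039566e-02]), 'dq': array([ 3.34709629e-07,  6.44097800e-04, -1.21364623e-03, -1.18983196e-03,
        1.32132335e-03, -8.95597658e-05]), 'tau': array([ 1.18530610e-03, -7.63737917e+01, -4.34341514e+01,  6.51260884e-02,
        4.26597660e-02, -8.16483657e-05]), 'position': array([0.17226323, 0.67807381, 0.21328538]), 'ee_rot': array([[-9.69208837e-01,  2.46239998e-01, -3.07208553e-04],
       [ 2.46240185e-01,  9.69208289e-01, -1.03114630e-03],
       [ 4.38396133e-05, -1.07504320e-03, -9.99999421e-01]]), 'wrist_force': array([-1.12630609, -0.01224673,  0.54021187]), 'torque': array([ 0.0298353 , -0.01127291,  0.04646272]), 'grip_force': 0.0, 'grip_width': 0.9981176197980903} 0.0188
top 44.63194515628622 283.96112970365374 203.88451698897256 -0.15552927872646044 [[0.003, -1.0, 0.0092, -0.0294], [-0.9906, -0.0042, -0.1369, 0.5825], [0.1369, -0.0087, -0.9905, 1.7302], [0.0, 0.0, 0.0, 1.0]]
side 43.6445372255328 285.5332400156444 205.0239127554704 -0.20722861794329078 [[-0.9513, -0.3081, -0.0111, 0.5589], [-0.233, 0.7421, -0.6285, 0.1918], [0.2019, -0.5953, -0.7777, 1.2563], [0.0, 0.0, 0.0, 1.0]]
```

View pics/top0.png

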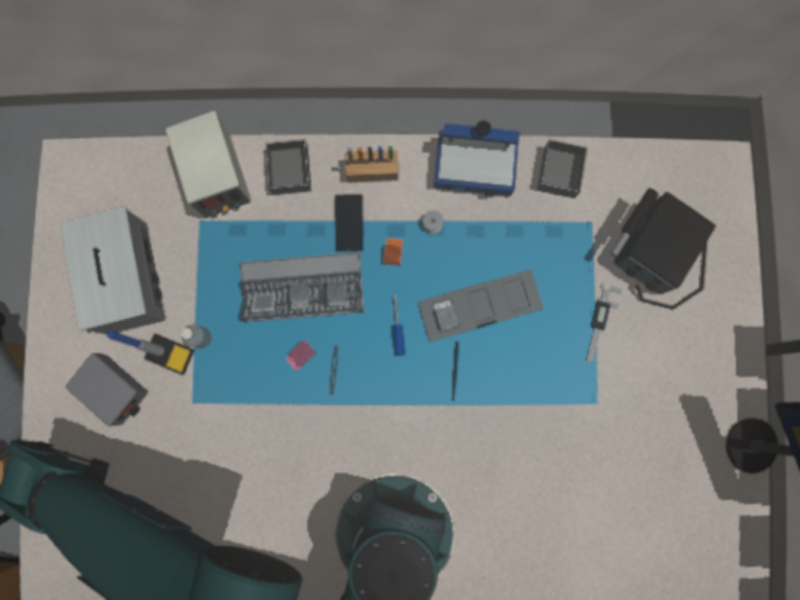

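View pics/side0.png

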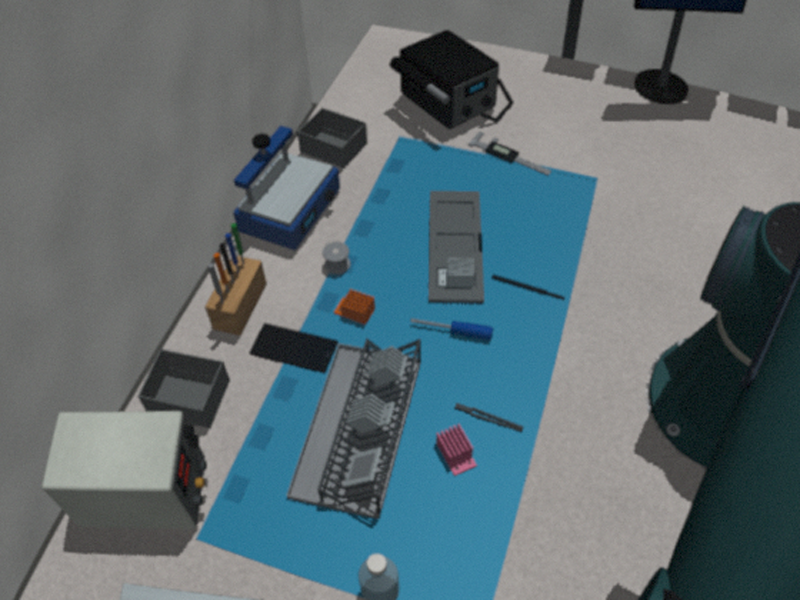

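Candidates, as pixels in the 800x600 top picture:
- Finned parts on the rack: (302,292) centre and (340,292) right.
- Cover plate on the rack: (263,300), left alone.
- Pink look-alike: (300,354).
- Orange look-alike: (393,251).
- Pattern heat sink in the tray: (445,315).

The two finned parts on the rack are the targets. I'll estimate positions roughly, then use the wrist camera.

```bash
python3 - <<'E'
from h import *
import pickle
C=pickle.load(open("c0.pkl","rb")); c=C["top"]
f=lambda p,z: np.round(atz(c,np.array(p)*.7-.15,z),3)
print("pan",[f(p,.012) for p in [(240,263),(360,254),(362,310),(242,320)]])
print("tray",[f(p,.010) for p in [(418,303),(532,271),(543,307),(430,340)]])
print("hs",f((302,292),.06),f((340,292),.06), "bottle",f((195,330),.13))
s=ctrl.read_state(); w=optics.camera("wrist"); M=np.array(w["world_to_cam"]); T=np.eye(4);T[:3,:3]=s["ee_rot"];T[:3,3]=s["position"]
print("cam in tool",np.round(M@T,3).tolist(), w["vertical_fov"],w["k1"])
E
```

```text
pan [array([0.656, 0.386, 0.012]), array([0.68 , 0.086, 0.012]), array([0.54 , 0.08 , 0.012]), array([0.514, 0.376, 0.012])]
tray [array([ 0.558, -0.058,  0.01 ]), array([ 0.64 , -0.341,  0.01 ]), array([ 0.549, -0.367,  0.01 ]), array([ 0.467, -0.087,  0.01 ])]
hs [0.577 0.222 0.06 ] [0.578 0.131 0.06 ] bottle [0.478 0.46  0.13 ]
cam in tool [[0.001, 1.0, -0.0, -0.001], [-0.965, 0.001, -0.261, 0.027], [-0.261, 0.0, 0.965, 0.186], [0.0, 0.0, 0.0, 1.0]] 62.21638666116691 -0.07338429590646739
```

Request:
play_rows(delta_pos=[[-0.0266, -0.0179, -0.003], [-0.0266, -0.0179, -0.003], [-0.0266, -0.0179, -0.003], [-0.0266, -0.0179, -0.003], [-0.0266, -0.0179, -0.003], [-0.0266, -0.0179, -0.003], [-0.0266, -0.0179, -0.003], [-0.0266, -0.0179, -0.003]], turn=[0, 0, 0, 0, 0, 0, 0, 0], gripper=[1, 1, 1, 1, 1, 1, 1, 1], squeeze=20)

```text
time_s: 0.82
position: [0.3441, 0.4859, 0.238]
ee_rot: [[-0.969, 0.246, -0.0], [0.246, 0.969, -0.0], [0.0, -0.0, -1.0]]
wrist_force: [0.7, 0.1, -0.2]
grip_width: 0.999
grip_force: 0.0
```

Request:
play_rows(delta_pos=[[-0.0266, -0.0179, -0.003], [-0.0266, -0.0179, -0.003], [-0.0266, -0.0179, -0.003], [-0.0266, -0.0179, -0.003], [-0.0266, -0.0179, -0.003], [-0.0266, -0.0179, -0.003], [-0.0266, -0.0179, -0.003], [-0.0266, -0.0179, -0.003]], turn=[0, 0, 0, 0, 0, 0, 0, 0], gripper=[1, 1, 1, 1, 1, 1, 1, 1])

```text
time_s: 1.48
position: [0.5151, 0.2947, 0.262]
ee_rot: [[-0.969, 0.246, -0.0], [0.246, 0.969, -0.0], [0.0, -0.0, -1.0]]
wrist_force: [0.8, 0.2, -0.4]
grip_width: 1.001
grip_force: 0.0
```

Request:
play_rows(delta_pos=[[-0.0266, -0.0179, 0], [-0.0266, -0.0179, 0], [-0.0266, -0.0179, 0], [-0.0266, -0.0179, 0], [0, 0, 0], [0, 0, 0], [0, 0, 0], [0, 0, 0]], turn=[0, 0, 0, 0, -0.11, -0.11, -0.11, 0], gripper=[0.7, 0.7, 0.7, 0.7, 0.7, 0.7, 0.7, 0.7])

```text
time_s: 2.15
position: [0.5998, 0.2002, 0.2616]
ee_rot: [[-0.996, -0.086, -0.0], [-0.086, 0.996, -0.0], [0.001, -0.0, -1.0]]
wrist_force: [-0.1, -0.2, -0.1]
grip_width: 0.699
grip_force: 0.0
```

```bash
cat > snap.py <<'E'
from h import *
import pickle,sys
n,cam=sys.argv[1],sys.argv[2]
s=ctrl.read_state(); print(s["time_s"],np.round(s["position"],4),np.round(s["ee_rot"][:,0],4),s["grip_width"],s["grip_force"],s["wrist_force"])
c=optics.camera(cam); pickle.dump(c,open(n+".pkl","wb"))
im=c["color"][...,::-1]
if len(sys.argv)>3:
    x0,y0,x1,y1=map(int,sys.argv[3].split(",")); im=im[y0:y1,x0:x1]
k=min(800/im.shape[1],600/im.shape[0]); print("scale",k)
cv2.imwrite(f"pics/{n}.png",cv2.resize(im,None,fx=k,fy=k,interpolation=cv2.INTER_CUBIC))
E
python3 snap.py w1 wrist
```

```text
2.15 [0.5998 0.2002 0.2616] [-9.963e-01 -8.600e-02  5.000e-04] 0.6994016377932059 0.0 [-0.06790968 -0.15628608 -0.07624595]
scale 1.4285714285714286
```

View pics/w1.png

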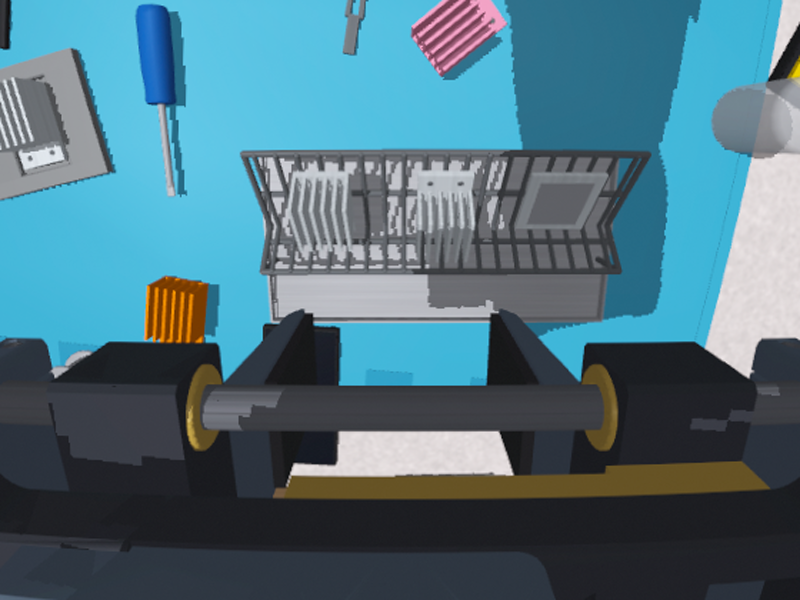

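The wrist view shows the centre part at (445,215) with its flange and two holes at the top, the upper end, so that one is heatsink_1. The finned part at (320,215) should be heatsink_2, and the cover plate is at (562,200). I'll check this in a close crop.

```bash
python3 - <<'E'
import pickle,cv2
c=pickle.load(open("w1.pkl","rb")); im=c["color"][100:232,164:340,::-1]
cv2.imwrite("pics/w1c.png",cv2.resize(im,None,fx=4.5,fy=4.5,interpolation=cv2.INTER_CUBIC))
E
```

```text
(no output)
```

View pics/w1c.png

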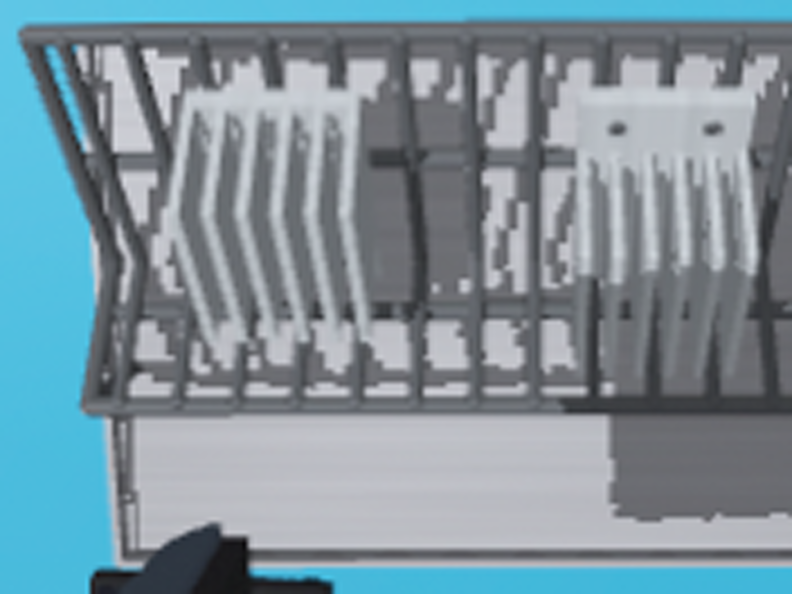

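```bash
cat > fit.py <<'E'
from h import *
import pickle
from scipy.optimize import least_squares
c=pickle.load(open("w1.pkl","rb"))
r=2**-.5
# per part: slope coordinate a (up-slope +), y, h
h1=[(33,20,5,752,92),(33,-20,5,578,92),(17,20,36,752,270),(17,-20,36,583,273),(-33,-20,36,580,372),(-33,20,36,735,374)]
h2=[(33,20,5,358,100),(33,-20,5,188,100),(33,20,36,352,215),(33,-20,36,170,215),(-33,20,36,368,338),(-33,-20,36,222,352)]
def W(p,yo,a,y,h):
    X=-33+(-a+h)*r; Z=45+(a+h)*r; Y=yo+y
    cs,sn=np.cos(p[2]),np.sin(p[2])
    return np.array([p[0]+(cs*X-sn*Y)/1e3,p[1]+(sn*X+cs*Y)/1e3,Z/1e3])
def res(p):
    o=[]
    for yo,H in((p[3],h1),(p[4],h2)):
        for a,y,h,u,v in H:
            o.append(proj(c,W(p,yo,a,y,h))[0]-np.array([164+u/4.5-.4,100+v/4.5-.4]))
    return np.concatenate(o)
s=least_squares(res,[.597,.232,.08,0,-90],x_scale=[.01,.01,.1,10,10])
# y, yo degenerate: prior
s=least_squares(lambda p:np.r_[res(p),.05*p[3]],s.x,x_scale=[.01,.01,.1,10,10])
if __name__=="__main__":
    print(s.x); print(res(s.x).reshape(-1,2).round(1).tolist())
    for yo in s.x[3:]: print("origin",W(s.x,yo,0,0,0))
    for cr in [(-75,-150),(75,-150),(75,150),(-75,150)]:
        pass
E
python3 fit.py
```

```text
[ 5.93603270e-01  2.32353762e-01  7.27137386e-02  1.20185045e-04
 -9.01358380e+01]
[[1.2, 2.6], [0.8, 2.0], [1.1, -3.2], [-0.6, -4.4], [-1.7, -0.0], [-1.1, 0.0], [0.7, -0.4], [-0.5, -0.8], [-0.1, -2.1], [-0.4, -2.5], [1.4, 6.9], [-1.2, 3.4]]
origin [0.56069046 0.22995644 0.045     ]
origin [0.56723881 0.14005867 0.045     ]
```

```bash
cat > fit2.py <<'E'
from fit import *
def px(u,v): return np.array([164+u/4.5-.4,100+v/4.5-.4])
h1=[(33,20,5,752,92),(33,-20,5,578,92),(17,20,36,752,270),(17,-20,36,583,273),(17,20,5,745,155),(17,-20,5,586,155)]
h2=[(33,20,5,358,97),(33,-20,5,188,97),(33,20,36,352,215),(33,-20,36,170,215)]
# rack points x,y,z mm ; native px from 800 picture: pan front corners
R=[(75,-150,12,272/1.4286,320/1.4286),(75,150,12,605/1.4286,320/1.4286)]
def Wr(p,x,y,z):
    cs,sn=np.cos(p[2]),np.sin(p[2]); return np.array([p[0]+(cs*x-sn*y)/1e3,p[1]+(sn*x+cs*y)/1e3,z/1e3])
def res2(p):
    o=[]
    for yo,H in((p[3],h1),(p[4],h2)):
        for a,y,h,u,v in H:
            o.append(proj(c,W(p,yo,a,y,h)+[0,0,p[5]/1e3])[0]-px(u,v))
    for x,y,z,u,v in R: o.append(proj(c,Wr(p,x,y,z))[0]-[u,v])
    return np.concatenate(o)
for fz in (100,0.05):
    s=least_squares(lambda p:np.r_[res2(p),fz*p[5]],[.594,.232,.07,0,-90,0],x_scale=[.01,.01,.1,10,10,10],loss="soft_l1")
    print(s.x.round(4),res2(s.x).reshape(-1,2).round(1).tolist(),[W(s.x,y,0,0,0).round(4) for y in s.x[3:5]])
E
python3 fit2.py
```

```text
[ 5.9480e-01  2.3610e-01  7.7000e-02 -3.9843e+00 -9.3603e+01 -0.0000e+00] [[0.6, 4.0], [0.3, 3.5], [0.7, -1.8], [-1.1, -2.9], [0.2, 0.2], [-2.0, -0.3], [0.7, 1.9], [-0.4, 1.8], [0.1, -0.3], [-0.2, -0.6], [0.7, -2.4], [-0.7, -0.5]] [array([0.5622, 0.2296, 0.045 ]), array([0.5691, 0.1403, 0.045 ])]
[ 5.94900e-01  2.36100e-01  7.75000e-02 -3.78200e+00 -9.37712e+01
 -1.38100e+00] [[0.6, 4.0], [0.4, 3.5], [0.6, -1.9], [-1.0, -3.0], [0.2, 0.2], [-1.9, -0.3], [0.6, 2.0], [-0.4, 1.9], [-0.0, -0.3], [-0.1, -0.6], [0.7, -2.3], [-0.7, -0.5]] [array([0.5623, 0.2298, 0.045 ]), array([0.5692, 0.14  , 0.045 ])]
```

heatsink_2 is confirmed as the left part: its fins reach the upper edge, so the flange is at the lower end. Its origin is at about (0.568, 0.140), heatsink_1's at about (0.5615, 0.230), and the rack yaw is about 0.076. They are 90 mm apart, as stated. I'll grasp heatsink_2 first, 8 mm up-slope of centre and 29 mm off the wires.

Request:
play_rows(delta_pos=[[0, 0, 0], [0.0107, -0.0288, 0.005], [0.0107, -0.0288, 0.005], [0, 0, 0.036], [0, 0, 0.036], [0, 0, 0.036], [0, 0, 0.036], [0, 0, 0.02]], turn=[0.01, 0, 0, 0, 0, 0, 0, 0], gripper=[0.7, 0.7, 0.7, 0.7, 0.7, 0.7, 0.7, 0.7])

```text
time_s: 2.87
position: [0.5807, 0.1412, 0.0844]
ee_rot: [[-0.998, -0.067, -0.003], [-0.067, 0.998, -0.001], [0.003, -0.0, -1.0]]
wrist_force: [-1.3, 0.1, -1.1]
grip_width: 0.695
grip_force: 0.0
```

```bash
python3 snap.py w2 wrist 130,80,480,340
```

```text
2.8667 [0.5807 0.1412 0.0844] [-0.9977 -0.0672  0.0033] 0.6952048660065211 0.0 [-1.29186775  0.13592383 -1.10676114]
scale 2.2857142857142856
```

View pics/w2.png

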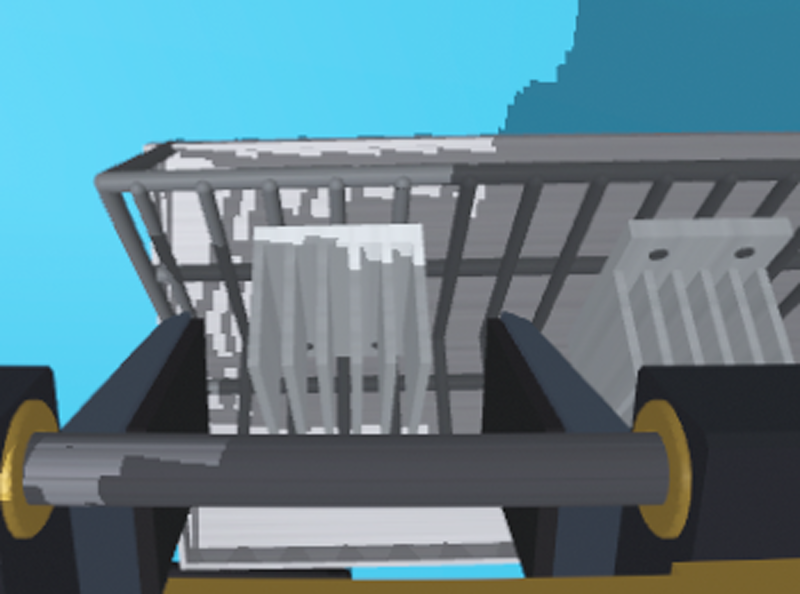

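```bash
python3 - <<'E'
from h import *
import pickle
c=pickle.load(open("w2.pkl","rb")); r=2**-.5
def loc(o,yaw,a,y,h):
    X=(-a+h)*r;Z=(a+h)*r;cs,sn=np.cos(yaw),np.sin(yaw)
    return np.array([o[0]+(cs*X-sn*y)/1e3,o[1]+(sn*X+cs*y)/1e3,.045+Z/1e3])
for dx in(-.003,0,.003):
  for a,y,h in[(33,-20,0),(33,20,0),(33,-20,36),(33,20,36)]:
    print(dx,(a,y,h),((proj(c,loc((.568+dx,.140),.076,a,y,h))[0]-[130,80])*2.2857).round(0),end=" ")
  print()
print([((proj(c,loc((.5615,.2298),.076,33,y,0))[0]-[130,80])*2.2857).round(0) for y in(-20,20)])
E
```

```text
-0.003 (33, -20, 0) [256. 206.] -0.003 (33, 20, 0) [423. 205.] -0.003 (33, -20, 36) [248. 343.] -0.003 (33, 20, 36) [432. 341.] 
0 (33, -20, 0) [256. 219.] 0 (33, 20, 0) [421. 217.] 0 (33, -20, 36) [248. 356.] 0 (33, 20, 36) [430. 354.] 
0.003 (33, -20, 0) [255. 231.] 0.003 (33, 20, 0) [420. 229.] 0.003 (33, -20, 36) [247. 368.] 0.003 (33, 20, 36) [429. 367.] 
[array([626., 217.]), array([784., 217.])]
```

Request:
play_rows(delta_pos=[[-0.0015, 0, 0.014], [0, 0, 0.014], [0, 0, 0], [0, 0, 0]], turn=[0, 0, 0, 0], gripper=[0.7, 0.7, 0.7, 0.7])

```text
time_s: 3.25
position: [0.5843, 0.1417, 0.0601]
ee_rot: [[-0.998, -0.07, 0.0], [-0.07, 0.998, 0.0], [-0.0, 0.0, -1.0]]
wrist_force: [0.2, 0.2, 0.4]
grip_width: 0.702
grip_force: 0.0
```

Request:
play_rows(delta_pos=[[0, 0, 0.0075], [0, 0, 0], [0, 0, 0], [0, 0, 0], [0, 0, 0], [0, 0, 0], [0, 0, 0]], turn=[0, 0, 0, 0, 0, 0, 0], gripper=[0.7, 0.2, 0.2, 0.2, 0.2, 0.2, 0.2], squeeze=20)

```text
time_s: 3.83
position: [0.5844, 0.1416, 0.0528]
ee_rot: [[-0.997, -0.071, 0.001], [-0.071, 0.997, 0.0], [-0.001, 0.0, -1.0]]
wrist_force: [0.3, -0.7, 3.6]
grip_width: 0.44
grip_force: 20.0
```

Request:
play_rows(delta_pos=[[0, 0, -0.005], [0, 0, -0.015], [0, 0, -0.03], [0, 0, -0.035], [0, 0, -0.035], [0, 0, -0.035], [0, -0.01, -0.015], [0.0026, -0.02, 0]], turn=[0, 0, 0, 0, 0, 0, 0, 0], gripper=[0.2, 0.2, 0.2, 0.2, 0.2, 0.2, 0.2, 0.2])

```text
time_s: 4.5
position: [0.5857, 0.1127, 0.2273]
ee_rot: [[-0.997, -0.073, 0.006], [-0.073, 0.997, 0.001], [-0.007, 0.001, -1.0]]
wrist_force: [0.8, -0.6, -0.7]
grip_width: 0.436
grip_force: 20.0
```

Request:
play_rows(delta_pos=[[0.0026, -0.035, 0], [0.0026, -0.035, 0], [0.0026, -0.035, 0], [0.0026, -0.035, 0], [0.0026, -0.035, 0], [0.0026, -0.035, 0], [0.0026, -0.035, 0], [0.0026, -0.035, 0]], turn=[0, 0, 0, 0, 0, 0, 0, 0], gripper=[0.2, 0.2, 0.2, 0.2, 0.2, 0.2, 0.2, 0.2])

```text
time_s: 5.17
position: [0.5823, -0.1709, 0.2228]
ee_rot: [[-0.997, -0.071, 0.0], [-0.071, 0.997, 0.0], [-0.0, 0.0, -1.0]]
wrist_force: [0.6, 0.1, -0.8]
grip_width: 0.437
grip_force: 20.0
```

Request:
play_rows(delta_pos=[[0.0026, -0.025, 0], [0, -0.011, 0], [0, 0, 0], [0, 0, 0], [0, 0, 0], [0, 0, 0]], turn=[0, -0.07, -0.07, -0.07, 0, 0], gripper=[0.2, 0.2, 0.2, 0.2, 0.2, 0.2])

```text
time_s: 5.67
position: [0.5826, -0.2053, 0.2226]
ee_rot: [[-0.961, -0.275, -0.0], [-0.275, 0.961, 0.0], [0.0, 0.0, -1.0]]
wrist_force: [-0.3, 0.4, -0.3]
grip_width: 0.438
grip_force: 20.0
```

```bash
python3 snap.py w3 wrist 60,60,480,375
```

```text
5.6667 [ 0.5826 -0.2053  0.2226] [-0.9613 -0.2754  0.    ] 0.4375128855249379 19.999099262058735 [-0.25650971  0.39006362 -0.27936574]
scale 1.9047619047619047
```

View pics/w3.png

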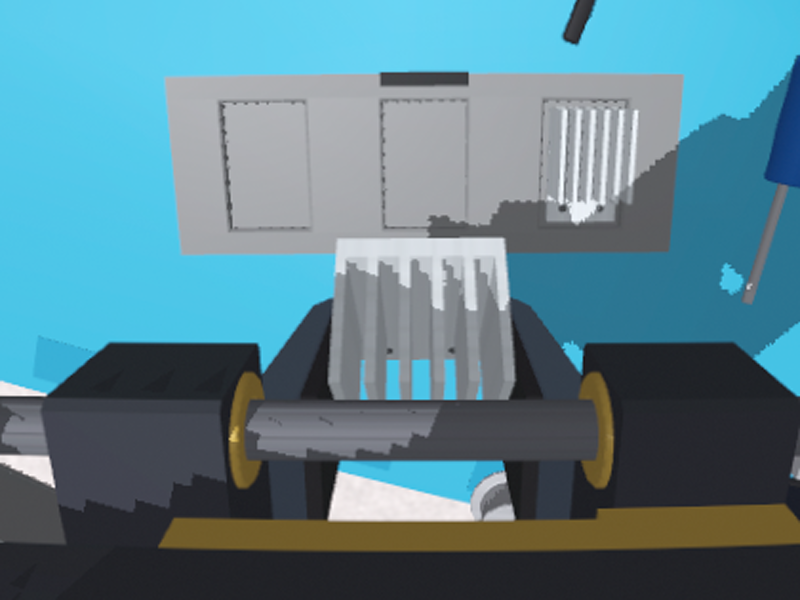

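```bash
cat > tray.py <<'E'
from h import *
import pickle
from scipy.optimize import least_squares
c=pickle.load(open("w3.pkl","rb")); k=1.90476
px=lambda u,v: np.array([60+(u+.5)/k-.5,60+(v+.5)/k-.5])
P=[(-52,-147,10,165,77),(-52,147,10,683,74),(52,147,10,669,251),(52,-147,10,182,254)]
for yo,cs in((-92,[(220,100),(307,100),(311,230),(231,230)]),(0,[(381,99),(468,99),(468,229),(383,228)])):
    for (x,y),(u,v) in zip([(-37,-24),(-37,24),(37,24),(37,-24)],cs): P.append((x,yo+y,10,u,v))
def Wt(p,x,y,z):
    cs,sn=np.cos(p[2]),np.sin(p[2]); return np.array([p[0]+(cs*x-sn*y)/1e3,p[1]+(sn*x+cs*y)/1e3,z/1e3])
res=lambda p: np.concatenate([proj(c,Wt(p,x,y,z))[0]-px(u,v) for x,y,z,u,v in P])
s=least_squares(res,[.5535,-.213,.28],x_scale=[.01,.01,.1])
print(s.x,res(s.x).reshape(-1,2).round(1).tolist())
for i in(0,-92): print("pocket",Wt(s.x,0,i,5))
# held part: unknown tilt, grip coords (a_up,h) relative to grasp point
st=ctrl.read_state(); R=st["ee_rot"]; g=st["position"]-R[:,2]*.0188
H=[(33,-20,0,335,240),(33,20,0,505,238),(33,-20,36,330,382),(33,20,36,515,380)]
def held(q,a,y,h):
    th=q[0]; A,B=(a-q[1])/1e3,(h-q[2])/1e3
    return g+R[:,0]*(A*np.cos(th)-B*np.sin(th))+R[:,1]*((y-q[3])/1e3)+np.array([0,0,1])*(A*np.sin(th)+B*np.cos(th))
rh=lambda q: np.r_[np.concatenate([proj(c,held(q,a,y,h))[0]-px(u,v) for a,y,h,u,v in H]),.1*(q[1]-8),.1*(q[2]-29)]
t=least_squares(rh,[.785,8,29,0]); print("held",t.x,rh(t.x).round(1))
E
python3 tray.py
```

```text
[ 0.55431336 -0.20980661  0.28519546] [[0.5, -0.4], [0.1, -0.2], [-0.4, -0.0], [0.2, -0.2], [0.7, 1.2], [-1.0, 0.5], [-0.1, -0.9], [-0.0, -0.5], [0.7, 0.6], [-0.5, 0.4], [-1.2, -0.8], [1.0, -0.0]]
pocket [ 0.55431336 -0.20980661  0.005     ]
pocket [ 0.5801971  -0.29809043  0.005     ]
held [ 0.78379053  7.13429664 28.13493557 -1.01905599] [ 1.7 -0.8 -0.3  0.4 -1.1 -0.4 -0.1  0.7 -0.1 -0.1]
```

Heatsink_2 is held at 45° and its position in the hand agrees with the plan. The tray fit is sub-mm: pocket_2 at (0.580, -0.298), yaw 0.285, and the pattern's flange points to tray +x. Next I'll move over pocket_2, touch the lower edge down, then pivot the part flat about that edge with a light grip.

Request:
play_rows(delta_pos=[[0.0008, -0.0296, 0], [0.0008, -0.0296, 0], [0.0008, -0.0297, 0.02], [0, 0, 0.035], [0, 0, 0.035], [0, 0, 0.035], [0, 0, 0.03], [0, 0, 0.015]], turn=[-0.006, 0, 0, 0, 0, 0, 0, 0], gripper=[0.2, 0.2, 0.2, 0.2, 0.2, 0.2, 0.2, 0.2])

```text
time_s: 6.38
position: [0.6037, -0.2902, 0.0487]
ee_rot: [[-0.959, -0.282, -0.004], [-0.282, 0.96, 0.002], [0.003, 0.003, -1.0]]
wrist_force: [-0.9, 0.1, -1.9]
grip_width: 0.44
grip_force: 20.0
```

Request:
play_rows(delta_pos=[[0, 0, 0], [0, 0, 0], [0, 0, 0]], turn=[0, 0, 0], gripper=[0.2, 0.2, 0.2])

```text
time_s: 6.63
position: [0.6067, -0.2918, 0.0545]
ee_rot: [[-0.959, -0.283, 0.002], [-0.283, 0.959, -0.001], [-0.002, -0.002, -1.0]]
wrist_force: [-0.3, 0.8, -0.5]
grip_width: 0.439
grip_force: 20.0
```

Request:
play_rows(delta_pos=[[0.001, 0, 0.01], [0, 0, 0.007], [0, 0, 0], [0, 0, 0.001], [0, 0, 0.001], [0, 0, 0], [0, 0, 0]], turn=[0, 0, 0, 0, 0, 0, 0], gripper=[0.2, 0.2, 0.2, 0.2, 0.2, 0.2, 0.2])

```text
time_s: 7.22
position: [0.6047, -0.2918, 0.0347]
ee_rot: [[-0.959, -0.283, -0.0], [-0.283, 0.959, -0.0], [0.0, -0.0, -1.0]]
wrist_force: [-5.4, 2.0, 14.5]
grip_width: 0.441
grip_force: 20.0
```

Request:
play_rows(delta_pos=[[0, 0, -0.0005], [0, 0, 0], [0.0031, 0, 0.0007], [0.0031, 0, 0.0008], [0.003, 0, 0.0011], [0.003, 0, 0.0012], [0, 0, 0], [0, 0, 0]], turn=[0, 0, 0, 0, 0, 0, 0, 0], gripper=[0.2, 0.2, 0.2, 0.2, 0.2, 0.2, 0.2, 0.2], squeeze=6)

```text
time_s: 7.88
position: [0.5923, -0.2951, 0.0298]
ee_rot: [[-0.959, -0.283, -0.001], [-0.283, 0.959, 0.0], [0.001, 0.001, -1.0]]
wrist_force: [-1.0, 0.2, 0.5]
grip_width: 0.439
grip_force: 6.0
```

```bash
python3 snap.py w4 wrist 60,60,480,375
```

```text
7.8833 [ 0.5923 -0.2951  0.0298] [-9.591e-01 -2.831e-01  7.000e-04] 0.4392892979885865 5.999947255477309 [-0.96201686  0.18477297  0.51279379]
scale 1.9047619047619047
```

View pics/w4.png

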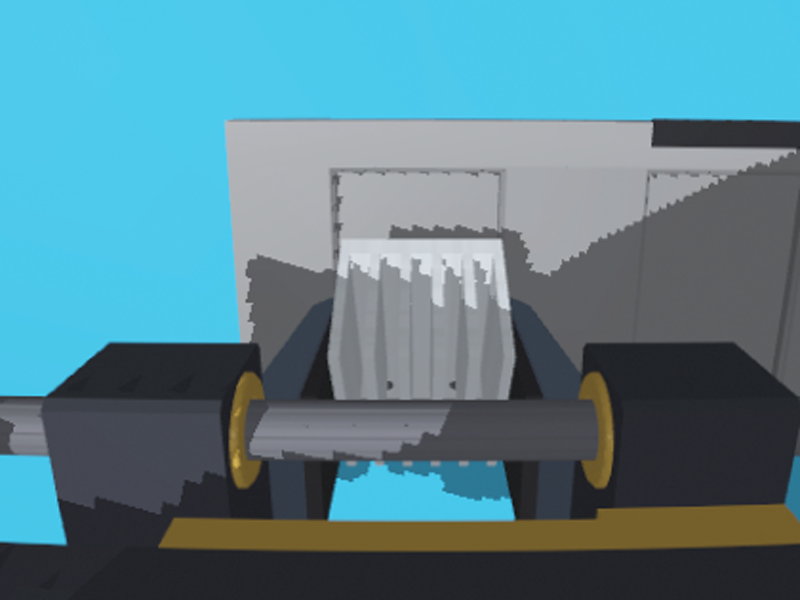

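```bash
cat > held.py <<'E'
from h import *
import pickle
from scipy.optimize import least_squares
def fit(name,H,a0,h0,wt=1.):
    c=pickle.load(open(name+".pkl","rb")); k=1.90476
    st=ctrl.read_state(); R=st["ee_rot"]; g=st["position"]-R[:,2]*.0188
    px=lambda u,v: np.array([60+(u+.5)/k-.5,60+(v+.5)/k-.5])
    def held(q,a,y,h):
        th=q[0]; A,B=(a-q[1])/1e3,(h-q[2])/1e3
        return g+R[:,0]*(A*np.cos(th)-B*np.sin(th))+R[:,1]*((y-q[3])/1e3)+np.array([0,0,1])*(A*np.sin(th)+B*np.cos(th))
    rh=lambda q: np.r_[np.concatenate([proj(c,held(q,a,y,h))[0]-px(u,v) for a,y,h,u,v in H]),wt*(q[1]-a0),wt*(q[2]-h0)]
    t=least_squares(rh,[.6,a0,h0,0]); q=t.x
    cor=held(q,-33,0,0); print("tilt deg",np.degrees(q[0]),q[1:],rh(q).round(1),"lower corner",cor,"upper",held(q,33,0,0))
    return q
if __name__=="__main__":
    H=[(33,-20,0,341,240),(33,20,0,503,240),(33,-20,36,328,356),(33,20,36,515,353)]
    for w in(.1,1): fit("w4",H,7.1,28.1,w)
E
python3 held.py
```

```text
tilt deg 29.463230509447953 [ 5.32400133 25.02209286 -1.16713897] [ 0.5 -0.1 -0.9 -0.1 -0.2 -0.7  0.5  0.9 -0.2 -0.3] lower corner [ 0.6122757  -0.28792953  0.00801763] upper [ 0.55716185 -0.30419637  0.04051794]
tilt deg 30.786458129948457 [ 7.08755467 27.08315901 -1.172127  ] [ 0.9 -0.4 -1.3 -0.4  0.7 -0.6 -0.3  1.  -0.  -1. ] lower corner [ 0.61181016 -0.28806173  0.00486917] upper [ 0.55743    -0.30411203  0.03868733]
```

Request:
play_rows(delta_pos=[[0.0028, 0, 0.0015], [0.0028, 0, 0.0016], [0.0026, 0, 0.0018], [0.0026, 0, 0.002], [0.0023, 0, 0.0021], [0.0023, 0, 0.0023], [0, 0, 0], [0, 0, 0]], turn=[0, 0, 0, 0, 0, 0, 0, 0], gripper=[0.2, 0.2, 0.2, 0.2, 0.2, 0.2, 0.2, 0.2])

```text
time_s: 8.6
position: [0.5776, -0.2994, 0.0185]
ee_rot: [[-0.959, -0.283, -0.001], [-0.283, 0.959, 0.0], [0.001, 0.001, -1.0]]
wrist_force: [-0.3, 0.9, -0.5]
grip_width: 0.441
grip_force: 6.0
```

Request:
play_rows(delta_pos=[[0.002, 0, 0.0024], [0.002, 0, 0.0026], [0, 0, 0], [0, 0, 0]], turn=[0, 0, 0, 0], gripper=[0.2, 0.2, 0.2, 0.2])

```text
time_s: 8.93
position: [0.5739, -0.3005, 0.0135]
ee_rot: [[-0.959, -0.283, -0.001], [-0.283, 0.959, 0.0], [0.001, 0.0, -1.0]]
wrist_force: [0.4, -1.1, -0.8]
grip_width: 0.437
grip_force: 6.0
```

```bash
python3 snap.py w5 wrist 60,60,480,375
```

```text
8.9333 [ 0.5739 -0.3005  0.0135] [-9.591e-01 -2.832e-01  5.000e-04] 0.43728576707685757 5.999965138398693 [ 0.39290388 -1.06746707 -0.75353099]
scale 1.9047619047619047
```

View pics/w5.png

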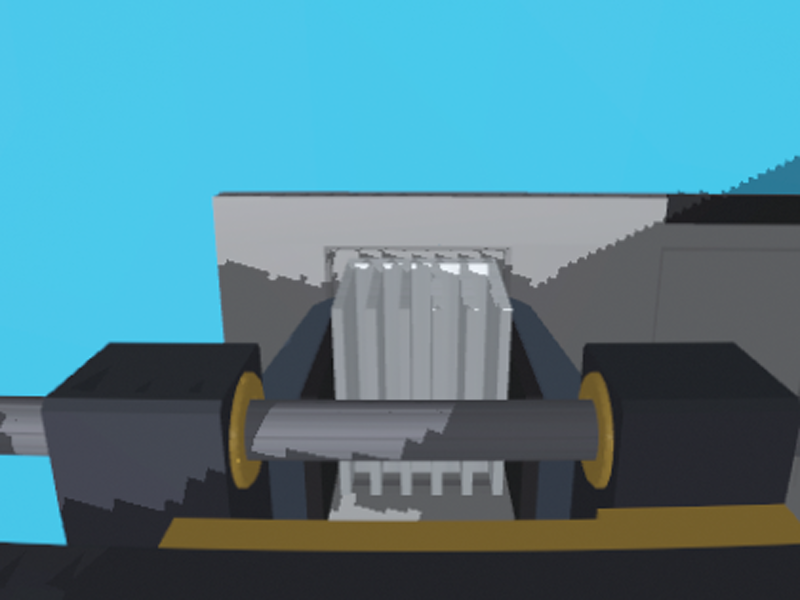

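```bash
python3 - <<'E'
from held import *
for w in(.1,1): fit("w5",[(33,-20,0,346,261),(33,20,0,494,261),(33,-20,36,331,309),(33,20,36,512,309)],7.1,27.1,w)
E
```

```text
tilt deg 2.1547153211203742 [ 6.22485753 21.69404673 -1.04099879] [ 0.7 -0.   0.1 -0.  -0.4 -0.  -0.2  0.  -0.1 -0.5] lower corner [ 0.6105098  -0.28865097  0.00929172] upper [ 0.54725827 -0.30733482  0.01179875]
tilt deg 2.9711718234587403 [ 7.5552149  25.76424354 -1.04298244] [ 1.5 -0.4 -0.7 -0.3  0.8  0.1 -1.5  0.1  0.5 -1.3] lower corner [ 0.6112609  -0.28842703  0.00461317] upper [ 0.54804971 -0.30709897  0.00805973]
```

Request:
play_rows(delta_pos=[[0.0005, 0, 0.001], [0.0005, 0, 0.0005], [0, 0, 0.0005], [0, 0, 0], [0, 0, 0]], turn=[0, 0, 0, 0, 0], gripper=[0.2, 0.2, 0.2, 0.2, 0.2])

```text
time_s: 9.4
position: [0.5732, -0.3009, 0.0118]
ee_rot: [[-0.959, -0.283, -0.0], [-0.283, 0.959, -0.0], [0.0, -0.0, -1.0]]
wrist_force: [0.3, -0.7, 0.2]
grip_width: 0.442
grip_force: 6.0
```

Request:
play_rows(delta_pos=[[0, 0, 0.0008], [0, 0, 0], [0, 0, 0]], turn=[0, 0, 0], gripper=[0.2, 0.2, 0.2])

```text
time_s: 9.65
position: [0.5733, -0.3009, 0.011]
ee_rot: [[-0.959, -0.283, 0.0], [-0.283, 0.959, -0.0], [-0.0, -0.0, -1.0]]
wrist_force: [-0.1, -0.1, 0.5]
grip_width: 0.437
grip_force: 6.0
```

```bash
python3 snap.py w6 wrist 60,60,480,375; python3 - <<'E'
from h import *
import pickle
A,B=[pickle.load(open(f"{n}.pkl","rb"))["color"].mean(2) for n in("w5","w6")]
# native cols of part: 60+ (340..500)/1.905 -> 238..322 ; rows 60+240/1.9..60+400/1.9 -> 186..270
for u in (234,236,286,326,328):
    print(u,"A",A[186:228:1,u].astype(int).tolist()); print(u,"B",B[186:228:1,u].astype(int).tolist())
E
```

```text
9.65 [ 0.5733 -0.3009  0.011 ] [-0.959  -0.2832 -0.    ] 0.43676956702952785 6.000067815184593 [-0.06881924 -0.09381955  0.47995807]
scale 1.9047619047619047
234 A [171, 171, 171, 146, 135, 142, 97, 89, 93, 94, 90, 90, 90, 130, 133, 136, 136, 121, 119, 97, 94, 94, 84, 85, 85, 82, 81, 82, 81, 82, 71, 65, 76, 76, 102, 120, 132, 136, 136, 136, 134, 129]
234 B [171, 170, 170, 170, 170, 163, 136, 136, 97, 90, 90, 88, 88, 88, 87, 144, 148, 149, 149, 134, 132, 95, 90, 89, 87, 86, 84, 83, 83, 83, 73, 76, 101, 127, 134, 133, 133, 132, 132, 132, 108, 106]
236 A [171, 171, 171, 146, 135, 134, 150, 152, 152, 169, 171, 171, 171, 171, 170, 170, 170, 108, 96, 96, 147, 103, 95, 95, 95, 95, 102, 102, 116, 123, 119, 128, 134, 134, 136, 137, 151, 156, 155, 156, 156, 156]
236 B [171, 171, 171, 170, 170, 163, 137, 133, 168, 154, 151, 169, 170, 170, 170, 169, 170, 169, 169, 169, 107, 96, 95, 96, 95, 95, 101, 114, 120, 129, 131, 134, 134, 150, 155, 156, 156, 156, 156, 156, 156, 156]
286 A [170, 170, 169, 151, 143, 150, 167, 168, 168, 163, 157, 157, 175, 196, 163, 159, 158, 146, 145, 148, 149, 150, 157, 157
[... 412 characters left out ...]
 87, 89, 88, 88, 88, 93, 100, 114, 123, 130, 156, 157, 158, 160, 161, 222, 163, 156, 155, 156, 155]
326 B [170, 170, 169, 169, 169, 167, 147, 139, 132, 141, 144, 144, 142, 141, 142, 144, 102, 95, 86, 85, 85, 85, 86, 86, 86, 86, 98, 110, 127, 130, 148, 151, 152, 222, 241, 196, 191, 191, 158, 156, 156, 156]
328 A [170, 169, 169, 162, 157, 156, 157, 157, 159, 159, 159, 159, 159, 103, 93, 94, 150, 103, 93, 94, 94, 94, 94, 94, 94, 94, 94, 94, 94, 94, 74, 65, 71, 80, 102, 114, 188, 137, 112, 108, 107, 101]
328 B [170, 169, 169, 169, 169, 166, 149, 148, 150, 150, 150, 150, 149, 150, 150, 140, 95, 88, 87, 88, 88, 88, 88, 89, 89, 89, 89, 89, 89, 89, 73, 79, 99, 164, 118, 101, 100, 99, 99, 94, 94, 74]
```

```bash
python3 - <<'E'
from held import *
for w in(.1,1): fit("w6",[(33,-20,0,346,262.5),(33,20,0,494,262.5),(33,-20,36,331,303.3),(33,20,36,512,303.3)],6.7,25.0,w)
E
```

```text
tilt deg -0.6496052098472795 [ 5.75890353 20.4399888  -0.98686365] [ 0.8 -0.   0.1  0.  -0.5 -0.  -0.2  0.  -0.1 -0.5] lower corner [ 0.61038834 -0.28888242  0.00979774] upper [ 0.54709603 -0.307578    0.00904759]
tilt deg -0.030362073234943603 [ 6.73615274 23.97769945 -0.9871095 ] [ 1.5 -0.3 -0.6 -0.2  0.6  0.1 -1.3  0.2  0.  -1. ] lower corner [ 0.61111781 -0.28866669  0.00584037] upper [ 0.54782145 -0.30736347  0.00580352]
```

heatsink_2 is flat in pocket_2. I'll release it, lift off and go to heatsink_1.

Request:
play_rows(delta_pos=[[0, 0, 0], [0, 0, 0], [0, 0, 0], [0, 0, 0], [0, 0, -0.01], [0, 0, -0.03], [0, 0, -0.035], [0, 0, -0.035]], turn=[0, 0, 0, 0, 0, 0, 0, 0], gripper=[0.48, 0.55, 0.6, 0.6, 0.6, 0.65, 0.7, 0.7])

```text
time_s: 10.37
position: [0.5728, -0.3006, 0.1226]
ee_rot: [[-0.959, -0.283, -0.001], [-0.283, 0.959, 0.001], [0.001, 0.001, -1.0]]
wrist_force: [0.8, -0.9, -0.3]
grip_width: 0.698
grip_force: 0.0
```

Request:
play_rows(delta_pos=[[0, 0, -0.035], [0, 0, -0.035], [0, 0, -0.01], [-0.0103, 0.034, 0], [-0.0103, 0.034, 0], [-0.0103, 0.034, 0], [-0.0103, 0.034, 0], [-0.0103, 0.034, 0]], turn=[0, 0, 0, 0, 0, 0, 0, 0], gripper=[0.7, 0.7, 0.7, 0.7, 0.7, 0.7, 0.7, 0.7])

```text
time_s: 11.03
position: [0.574, -0.1217, 0.2014]
ee_rot: [[-0.959, -0.283, 0.0], [-0.283, 0.959, -0.0], [-0.0, -0.0, -1.0]]
wrist_force: [0.7, 0.1, 0.4]
grip_width: 0.698
grip_force: 0.0
```

Request:
play_rows(delta_pos=[[-0.0103, 0.034, 0], [-0.0103, 0.034, 0], [-0.0103, 0.034, 0], [-0.0103, 0.034, 0], [-0.0103, 0.034, 0], [-0.0103, 0.034, 0], [-0.0103, 0.034, 0], [-0.0103, 0.034, 0]], turn=[0, 0, 0, 0, 0, 0, 0, 0], gripper=[0.7, 0.7, 0.7, 0.7, 0.7, 0.7, 0.7, 0.7])

```text
time_s: 11.7
position: [0.576, 0.1627, 0.2014]
ee_rot: [[-0.959, -0.283, 0.0], [-0.283, 0.959, 0.0], [-0.0, -0.0, -1.0]]
wrist_force: [1.1, -0.2, -0.1]
grip_width: 0.702
grip_force: 0.0
```

Request:
play_rows(delta_pos=[[-0.0103, 0.034, 0], [-0.0103, 0.033, 0], [0, 0, 0], [0, 0, 0], [0, 0, 0], [0, 0, 0]], turn=[0, 0, 0.106, 0.106, 0, 0], gripper=[0.7, 0.7, 0.7, 0.7, 0.7, 0.7])

```text
time_s: 12.2
position: [0.577, 0.231, 0.2011]
ee_rot: [[-0.997, -0.078, -0.0], [-0.078, 0.997, -0.0], [0.0, -0.0, -1.0]]
wrist_force: [-0.3, 0.4, 0.1]
grip_width: 0.702
grip_force: 0.0
```

```bash
python3 snap.py w7 wrist 60,60,480,375; python3 -c "
from station import ctrl;print(ctrl.read_state()['q'].round(3))"
```

```text
12.2 [0.577  0.231  0.2011] [-9.969e-01 -7.840e-02  1.000e-04] 0.702008879658375 0.0 [-0.31797576  0.44313106  0.1286438 ]
scale 1.9047619047619047
[ 0.343  0.274  1.904 -0.     0.964 -1.306]
```

Request:
play_rows(delta_pos=[[-0.001, 0, 0.03], [0, 0, 0.035], [0, 0, 0.035], [0, 0, 0.025], [0, 0, 0.015], [0, 0, 0], [0, 0, 0], [0, 0, 0]], turn=[0, 0, 0, 0, 0, 0, 0, 0], gripper=[0.7, 0.7, 0.7, 0.7, 0.7, 0.7, 0.7, 0.7], squeeze=20)

```text
time_s: 12.92
position: [0.5793, 0.2314, 0.0627]
ee_rot: [[-0.997, -0.076, 0.002], [-0.076, 0.997, 0.001], [-0.002, 0.001, -1.0]]
wrist_force: [0.5, -0.3, -0.2]
grip_width: 0.699
grip_force: 0.0
```

Request:
play_rows(delta_pos=[[0.0005, 0, 0.0105], [0, 0, 0], [0, 0, 0], [0, 0, 0], [0, 0, 0], [0, 0, 0], [0, 0, 0], [0, 0, 0]], turn=[0, 0, 0, 0, 0, 0, 0, 0], gripper=[0.7, 0.2, 0.2, 0.2, 0.2, 0.2, 0.2, 0.2])

```text
time_s: 13.58
position: [0.578, 0.2312, 0.0508]
ee_rot: [[-0.997, -0.075, 0.0], [-0.075, 0.997, 0.0], [-0.0, 0.0, -1.0]]
wrist_force: [-0.7, -0.5, 2.9]
grip_width: 0.435
grip_force: 19.9
```

Request:
play_rows(delta_pos=[[0, 0, -0.005], [0, 0, -0.015], [0, 0, -0.03], [0, 0, -0.035], [0, 0, -0.035], [0, 0, -0.035], [0, 0, -0.015], [0.0066, -0.0342, 0]], turn=[0, 0, 0, 0, 0, 0, 0, 0], gripper=[0.2, 0.2, 0.2, 0.2, 0.2, 0.2, 0.2, 0.2])

```text
time_s: 14.25
position: [0.5764, 0.1999, 0.2266]
ee_rot: [[-0.997, -0.078, 0.008], [-0.078, 0.997, 0.003], [-0.008, 0.003, -1.0]]
wrist_force: [0.7, -0.3, -0.6]
grip_width: 0.443
grip_force: 19.9
```

Request:
play_rows(delta_pos=[[0.0066, -0.0342, 0], [0.0066, -0.0342, 0], [0.0066, -0.0342, 0], [0.0066, -0.0342, 0], [0.0066, -0.0342, 0], [0.0066, -0.0342, 0], [0.0066, -0.0342, 0], [0.0066, -0.0342, 0]], turn=[0, 0, 0, 0, 0, 0, 0, 0], gripper=[0.2, 0.2, 0.2, 0.2, 0.2, 0.2, 0.2, 0.2])

```text
time_s: 14.92
position: [0.5411, -0.0819, 0.2218]
ee_rot: [[-0.997, -0.075, 0.001], [-0.075, 0.997, -0.0], [-0.001, -0.0, -1.0]]
wrist_force: [0.7, 0.1, -0.9]
grip_width: 0.436
grip_force: 19.9
```

Request:
play_rows(delta_pos=[[0.0066, -0.0342, 0], [0.0066, -0.0342, 0], [0.0066, -0.0342, 0], [0.0066, -0.0342, 0], [0, 0, 0], [0, 0, 0], [0, 0, 0], [0, 0, 0]], turn=[0, 0, 0, 0, 0.06, 0.1, 0.12, 0.12], gripper=[0.2, 0.2, 0.2, 0.2, 0.2, 0.2, 0.2, 0.2])

```text
time_s: 15.58
position: [0.5253, -0.2189, 0.2216]
ee_rot: [[-0.946, 0.325, 0.0], [0.325, 0.946, -0.0], [-0.0, -0.0, -1.0]]
wrist_force: [-0.7, 0.1, -1.5]
grip_width: 0.437
grip_force: 19.9
```

Request:
play_rows(delta_pos=[[0, 0, 0], [0, 0, 0], [0, 0, 0], [0, 0, 0], [0, 0, 0], [0, 0, 0], [0, 0, 0], [0, 0, 0]], turn=[0.12, 0.12, 0.12, 0.12, 0.12, 0.12, 0.12, 0.12], gripper=[0.2, 0.2, 0.2, 0.2, 0.2, 0.2, 0.2, 0.2])

```text
time_s: 16.25
position: [0.5255, -0.2186, 0.2217]
ee_rot: [[-0.276, 0.961, 0.001], [0.961, 0.276, -0.0], [-0.0, 0.0, -1.0]]
wrist_force: [0.4, -0.9, -1.7]
grip_width: 0.441
grip_force: 19.9
```

Request:
play_rows(delta_pos=[[0, 0, 0], [0, 0, 0], [0, 0, 0], [0, 0, 0], [0, 0, 0], [0, 0, 0], [0, 0, 0], [0, 0, 0]], turn=[0.12, 0.12, 0.12, 0.12, 0.12, 0.12, 0.12, 0.12], gripper=[0.2, 0.2, 0.2, 0.2, 0.2, 0.2, 0.2, 0.2])

```text
time_s: 16.92
position: [0.5255, -0.2186, 0.2217]
ee_rot: [[0.629, 0.778, 0.001], [0.778, -0.629, -0.0], [0.0, 0.001, -1.0]]
wrist_force: [-0.5, -1.1, -1.5]
grip_width: 0.437
grip_force: 19.9
```

Request:
play_rows(delta_pos=[[0, 0, 0], [0, 0, 0], [0, 0, 0], [0, 0, 0], [0, 0, 0], [0, 0, 0], [0, 0, 0], [0, 0, 0]], turn=[0.12, 0.12, 0.12, 0.12, 0.08, 0.05, 0, 0], gripper=[0.2, 0.2, 0.2, 0.2, 0.2, 0.2, 0.2, 0.2])

```text
time_s: 17.58
position: [0.5255, -0.2187, 0.2213]
ee_rot: [[0.959, 0.285, 0.0], [0.285, -0.959, -0.0], [0.0, 0.0, -1.0]]
wrist_force: [-0.2, -1.2, -1.4]
grip_width: 0.438
grip_force: 19.9
```

```bash
python3 snap.py w8 wrist 60,60,480,375
```

```text
17.5833 [ 0.5255 -0.2187  0.2213] [9.586e-01 2.846e-01 4.000e-04] 0.4377088206348501 19.926437018439174 [-0.23152155 -1.20810703 -1.4246528 ]
scale 1.9047619047619047
```

View pics/w8.png

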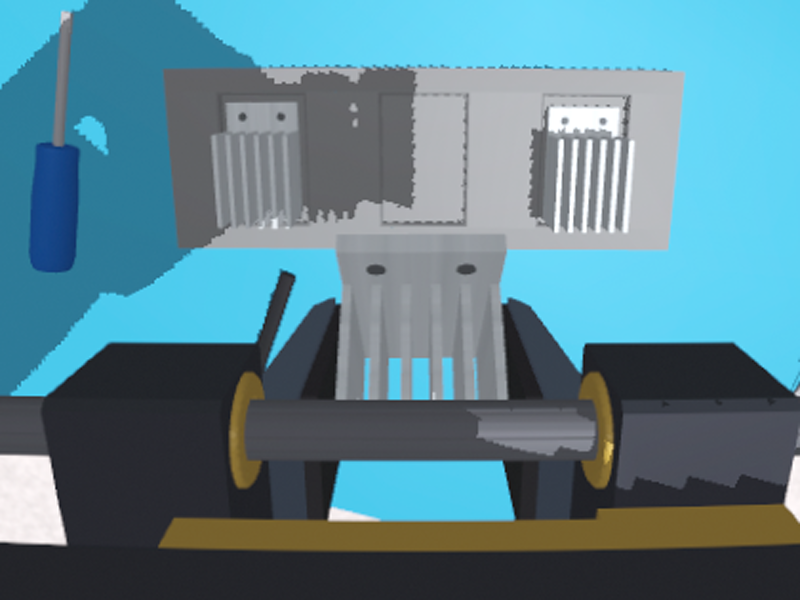

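```bash
python3 - <<'E'
from held import *
c=pickle.load(open("w8.pkl","rb")); k=1.90476
px=lambda u,v: np.array([60+(u+.5)/k-.5,60+(v+.5)/k-.5])
P=[(52,147,163,70),(52,-147,685,71),(-52,-147,669,248),(-52,147,179,247),(37,24,380,93),(37,-24,467,93),(-37,-24,466,223),(-37,24,382,223)]
def Wt(p,x,y,z):
    cs,sn=np.cos(p[2]),np.sin(p[2]); return np.array([p[0]+(cs*x-sn*y)/1e3,p[1]+(sn*x+cs*y)/1e3,z/1e3])
res=lambda p: np.concatenate([proj(c,Wt(p,x,y,10))[0]-px(u,v) for x,y,u,v in P])
s=least_squares(res,[.5535,-.213,.28],x_scale=[.01,.01,.1]); print(s.x,res(s.x).round(1))
H=[(33,-20,0,336,236),(33,20,0,505,235.5),(33,-20,5,338,250),(33,20,5,506,250),(17,-18,5,348,286),(17,18,5,495,286)]
for w in(.1,1): fit("w8",H,5.5,28,w)
E
```

```text
[ 0.55498574 -0.21061265  0.28822465] [ 0.5 -0.6 -0.5 -0.8 -0.7 -0.1  0.3  0.2  0.8  0.6 -0.2  0.7 -0.8 -0.1
  0.6 -0.1]
tilt deg 41.8510624257562 [ 4.11376791 25.65809453  0.92452441] [ 0.6 -1.1  0.3 -0.8 -1.2  0.7  0.5  0.7  1.2  0.3 -1.5  0.3 -0.1 -0.2] lower corner [ 0.51516678 -0.22079154  0.19609847] upper [ 0.56229319 -0.20679073  0.24015097]
tilt deg 43.122970431046795 [ 5.53867468 26.80828807  0.92398314] [ 0.9 -1.  -0.  -0.7 -0.9  0.9  0.2  0.9  1.5 -0.3 -1.7 -0.3  0.  -1.2] lower corner [ 0.5158597  -0.22058625  0.19406235] upper [ 0.56203752 -0.20686725  0.23919491]
```

Request:
play_rows(delta_pos=[[0.0043, 0, 0.02], [0, 0, 0.035], [0, 0, 0.035], [0, 0, 0.035], [0, 0, 0.03], [0, 0, 0.018], [0, 0, 0], [0, 0, 0]], turn=[0, 0, 0, 0, 0, 0, 0, 0], gripper=[0.2, 0.2, 0.2, 0.2, 0.2, 0.2, 0.2, 0.2])

```text
time_s: 18.3
position: [0.5294, -0.2173, 0.0474]
ee_rot: [[0.959, 0.284, -0.001], [0.284, -0.959, 0.001], [-0.001, -0.001, -1.0]]
wrist_force: [0.1, -0.4, -0.6]
grip_width: 0.435
grip_force: 19.9
```

Request:
play_rows(delta_pos=[[0, 0, 0], [0, 0, 0]], turn=[0, 0], gripper=[0.2, 0.2])

```text
time_s: 18.47
position: [0.5308, -0.218, 0.0493]
ee_rot: [[0.959, 0.283, 0.002], [0.283, -0.959, -0.001], [0.002, 0.002, -1.0]]
wrist_force: [-0.5, -0.0, -0.9]
grip_width: 0.435
grip_force: 19.9
```

Request:
play_rows(delta_pos=[[-0.0008, 0, 0.008], [0, 0, 0.006], [0, 0, 0], [0, 0, 0.001], [0, 0, 0], [0, 0, 0]], turn=[0, 0, 0, 0, 0, 0], gripper=[0.2, 0.2, 0.2, 0.2, 0.2, 0.2])

```text
time_s: 18.97
position: [0.5305, -0.2181, 0.0332]
ee_rot: [[0.959, 0.283, 0.003], [0.283, -0.959, -0.001], [0.003, 0.002, -1.0]]
wrist_force: [4.4, 2.8, 5.7]
grip_width: 0.437
grip_force: 20.0
```

Request:
play_rows(delta_pos=[[0, 0, 0], [0, 0, 0], [0.0031, 0, 0.0006], [0.003, 0, 0.0008], [0.0029, 0, 0.0011], [0.0029, 0, 0.0012], [0.0027, 0, 0.0014], [0.0027, 0, 0.0015]], turn=[0, 0, 0, 0, 0, 0, 0, 0], gripper=[0.2, 0.2, 0.2, 0.2, 0.2, 0.2, 0.2, 0.2], squeeze=6)

```text
time_s: 19.63
position: [0.5456, -0.2126, 0.0256]
ee_rot: [[0.959, 0.283, -0.0], [0.283, -0.959, 0.0], [-0.0, -0.0, -1.0]]
wrist_force: [-1.0, -0.2, 1.7]
grip_width: 0.436
grip_force: 6.0
```

Request:
play_rows(delta_pos=[[0.0025, 0, 0.0018], [0.0025, 0, 0.0019], [0.0023, 0, 0.0021], [0.0022, 0, 0.0022], [0.002, 0, 0.0024], [0.0019, 0, 0.0024], [0, 0, 0], [0, 0, 0]], turn=[0, 0, 0, 0, 0, 0, 0, 0], gripper=[0.2, 0.2, 0.2, 0.2, 0.2, 0.2, 0.2, 0.2])

```text
time_s: 20.3
position: [0.5584, -0.2089, 0.0129]
ee_rot: [[0.959, 0.283, -0.0], [0.283, -0.959, 0.0], [-0.0, -0.0, -1.0]]
wrist_force: [-0.4, 0.4, 0.2]
grip_width: 0.44
grip_force: 6.0
```

```bash
python3 snap.py w9 wrist 60,60,480,375; python3 - <<'E'
from held import *
A=pickle.load(open("w9.pkl","rb"))["color"].mean(2)
for u in (240,262,286,310,322): print(u,A[186:265,u].astype(int).tolist())
E
```

```text
20.3 [ 0.5584 -0.2089  0.0129] [ 9.591e-01  2.830e-01 -1.000e-04] 0.43963582117294087 5.999970361590385 [-0.39343331  0.42332313  0.16482175]
scale 1.9047619047619047
240 [103, 103, 103, 103, 103, 103, 103, 104, 103, 103, 103, 103, 103, 103, 103, 103, 103, 103, 103, 103, 103, 103, 103, 104, 103, 103, 103, 103, 103, 103, 103, 103, 103, 59, 36, 34, 35, 35, 33, 34, 33, 51, 73, 97, 123, 123, 134, 143, 144, 143, 144, 144, 142, 139, 141, 143, 142, 143, 145, 144, 162, 162, 162, 162, 162, 162, 166, 167, 166, 167, 167, 167, 167, 167, 167, 167, 166, 166, 166]
262 [103, 103, 103, 129, 140, 147, 163, 164, 164, 164, 164, 164, 164, 163, 164, 163, 158, 119, 83, 79, 79, 79, 79, 79, 110, 160, 163, 163, 164, 164, 164, 164, 164, 163, 164, 162, 159, 158, 157, 157, 156, 157, 157, 157, 157, 156, 157, 157, 155, 154, 154, 154, 154, 154, 154, 154, 154, 154, 154, 154, 154, 154, 154, 148, 149, 149, 149, 149, 148, 148, 148, 148, 148, 148, 148, 149, 148, 142, 142]
286 [103, 103, 103, 133, 145, 151, 166, 168, 168, 168, 168, 168, 168, 168, 168, 168, 168, 168, 168, 168, 168, 168, 167, 168, 167, 168, 168, 167, 167, 
[... 337 characters left out ...]
3, 163, 163, 163, 163, 163, 163, 163, 163, 163, 163, 163, 163, 163, 163, 163, 163, 163, 163, 163, 163, 163, 163, 163, 163, 163, 163, 163, 163, 163, 163, 163, 163, 163, 163, 163, 163, 163, 163, 163, 163, 163, 162, 161, 164, 163, 163, 163, 163, 164, 163, 163, 163, 163, 163, 163, 163, 163, 163, 163, 163, 163, 163]
322 [142, 109, 102, 103, 103, 138, 187, 191, 191, 191, 191, 148, 141, 108, 103, 103, 103, 103, 103, 104, 103, 103, 103, 103, 103, 103, 103, 103, 103, 102, 103, 103, 102, 58, 36, 35, 35, 35, 34, 34, 33, 33, 53, 69, 85, 108, 108, 143, 144, 143, 145, 144, 143, 139, 141, 142, 142, 143, 145, 146, 165, 165, 165, 165, 166, 166, 166, 166, 167, 166, 166, 167, 167, 166, 167, 166, 166, 166, 166]
```

```bash
python3 - <<'E'
from held import *
k=1.90476; v=lambda r:(r+.5-60)*k-.5
u=lambda c:(c+.5-60)*k-.5
st=ctrl.read_state();R=st["ee_rot"];g=st["position"]-R[:,2]*.0188
c=pickle.load(open("w9.pkl","rb"))
def rows(th,a0,h0):
    o=[]
    for a,h in[(33,0),(33,5),(25,5),(17,5),(17,36)]:
        A,B=(a-a0)/1e3,(h-h0)/1e3
        P=g+R[:,0]*(A*np.cos(th)-B*np.sin(th))+np.array([0,0,1])*(A*np.sin(th)+B*np.cos(th)); o.append(proj(c,P)[0][1])
    return np.array(o)
obs=np.array([188.5,191.5,206.5,221,246])
for w in(0.05,.3):
    t=least_squares(lambda q:np.r_[rows(*q)-obs,w*(q[1]-5.5),w*(q[2]-26.5)],[.05,5.5,26.5]); print(np.degrees(t.x[0]),t.x[1:],t.fun.round(1))
for th in(0,4): print(th,rows(np.radians(th),5.5,26.7).round(1))
E
```

```text
1.570500009932578 [ 3.38401267 23.46694176] [ 0.3 -0.1 -0.1 -0.   0.  -0.1 -0.2]
2.2879661828009117 [ 4.41887744 26.1357447 ] [ 0.4  0.1 -0.2 -0.3  0.  -0.3 -0.1]
0 [192.  194.3 209.  223.4 246.5]
4 [189.6 192.6 207.1 221.3 248.6]
```

Request:
play_rows(delta_pos=[[0.0003, 0, 0.0008], [0.0002, 0, 0.0006], [0, 0, 0], [0, 0, 0]], turn=[0, 0, 0, 0], gripper=[0.2, 0.2, 0.2, 0.2])

```text
time_s: 20.68
position: [0.5589, -0.2089, 0.0118]
ee_rot: [[0.959, 0.283, 0.0], [0.283, -0.959, -0.0], [0.0, 0.0, -1.0]]
wrist_force: [0.3, 0.7, 0.8]
grip_width: 0.442
grip_force: 6.0
```

```bash
python3 snap.py w10 wrist 60,60,480,375; python3 - <<'E'
from held import *
A=pickle.load(open("w10.pkl","rb"))["color"].mean(2)
for a,b in((186,196),(200,214),(216,226),(240,250)): print(a,[(u,A[a:b,u].astype(int).tolist()) for u in (240,262,286,322)])
E
```

```text
20.6833 [ 0.5589 -0.2089  0.0118] [9.592e-01 2.829e-01 2.000e-04] 0.4420576025366901 6.000002548098564 [0.32489951 0.70267111 0.78017212]
scale 1.9047619047619047
186 [(240, [103, 103, 103, 103, 103, 104, 103, 103, 103, 104]), (262, [103, 103, 103, 112, 138, 141, 157, 164, 164, 165]), (286, [102, 103, 103, 113, 142, 144, 161, 168, 168, 168]), (322, [143, 142, 142, 188, 192, 191, 191, 191, 191, 191])]
200 [(240, [104, 103, 104, 104, 103, 103, 103, 103, 103, 104, 103, 104, 103, 103]), (262, [164, 164, 164, 138, 87, 79, 79, 79, 79, 79, 94, 149, 163, 164]), (286, [168, 169, 168, 169, 169, 168, 168, 169, 168, 168, 168, 168, 168, 168]), (322, [103, 103, 103, 103, 185, 190, 190, 189, 118, 103, 103, 103, 102, 103])]
216 [(240, [102, 103, 103, 58, 37, 35, 34, 34, 34, 33]), (262, [164, 164, 164, 165, 164, 162, 159, 157, 158, 157]), (286, [168, 168, 167, 168, 167, 164, 148, 148, 149, 148]), (322, [102, 103, 103, 58, 37, 35, 35, 35, 35, 35])]
240 [(240, [141, 142, 142, 144, 146, 156, 162, 162, 162, 162]), (262, [154, 154, 154, 154, 154, 154, 155, 155, 154, 155]), (286, [145, 144, 144, 143, 144, 147, 147, 147, 147, 147]), (322, [141, 142, 141, 144, 146, 159, 165, 165, 165, 167])]
```

Request:
play_rows(delta_pos=[[0.0002, 0, 0.0005], [0, 0, 0.0004], [0, 0, 0], [0, 0, 0]], turn=[0, 0, 0, 0], gripper=[0.2, 0.2, 0.2, 0.2])

```text
time_s: 21.07
position: [0.5592, -0.2089, 0.0111]
ee_rot: [[0.959, 0.283, 0.0], [0.283, -0.959, -0.0], [0.0, 0.0, -1.0]]
wrist_force: [-1.3, 1.4, 5.8]
grip_width: 0.438
grip_force: 6.0
```

Request:
play_rows(delta_pos=[[0, 0, 0], [0, 0, 0], [0, 0, 0], [0, 0, 0], [0, 0, -0.01], [0, 0, -0.03], [0, 0, -0.035], [0, 0, -0.035]], turn=[0, 0, 0, 0, 0, 0, 0, 0], gripper=[0.46, 0.5, 0.55, 0.6, 0.6, 0.65, 0.7, 0.7])

```text
time_s: 21.73
position: [0.5585, -0.2086, 0.1223]
ee_rot: [[0.959, 0.283, -0.001], [0.283, -0.959, 0.0], [-0.001, -0.001, -1.0]]
wrist_force: [0.7, 0.3, -0.7]
grip_width: 0.696
grip_force: 0.0
```

Request:
play_rows(delta_pos=[[-0.01, 0, -0.035], [-0.01, 0, -0.035], [-0.01, 0, -0.03], [0, 0, 0], [0, 0, 0], [0, 0, 0]], turn=[0, 0, 0, 0, 0, 0], gripper=[0.7, 0.7, 0.7, 0.7, 0.7, 0.7])

```text
time_s: 22.23
position: [0.5301, -0.2172, 0.2208]
ee_rot: [[0.959, 0.283, 0.0], [0.283, -0.959, -0.0], [0.0, 0.0, -1.0]]
wrist_force: [1.4, -0.1, -1.3]
grip_width: 0.7
grip_force: 0.0
```

```bash
python3 snap.py w11 wrist 60,60,480,375
```

```text
22.2333 [ 0.5301 -0.2172  0.2208] [9.592e-01 2.827e-01 1.000e-04] 0.7000944594896652 0.0 [ 1.41979104 -0.10935409 -1.30014753]
scale 1.9047619047619047
```

View pics/w11.png

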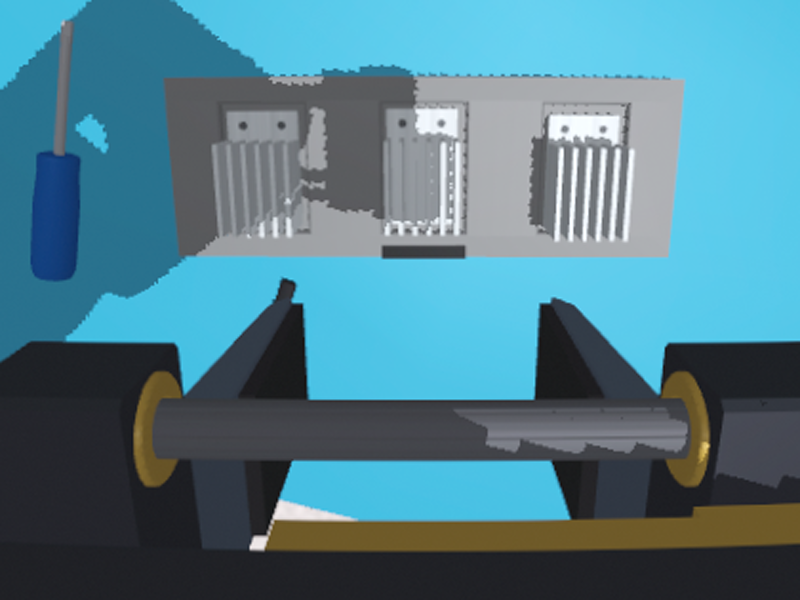

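The last wrist view shows all three heat sinks flat inside their pockets with their flanges all towards tray +x. The new ones are at (423,170) and (588,175), and the gripper is clear of everything.

```bash
python3 -c "
from station import ctrl
print(ctrl.finish_job())"
```

```text
the job is handed in; nothing more can be done
None
```

I handed the job in at about 22 s: both heat sinks lie flat in the tray, heatsink_1 in pocket_1 and heatsink_2 in pocket_2, flanges pointing the same way as the one already there; I touched nothing else on purpose but did not re-check the rack afterwards.

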